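Centre the brioche on its display stand

TASK

On the bakery counter a brioche stands off to one side of its small white footed cake stand. With light taps of a fingertip, without gripping, lifting or tipping it, nudge the brioche gently into the middle of the stand, so that the rim shows evenly all round. Leave the stand where it is and the other things on the counter alone.

Things in the scene. Friction and masses are not known exactly. Their poses are not given: they have to be found in the camera images.
- brioche: The bun to centre: golden brown, small round head, pleated brown case; rigid, 60 to 130 g, unsteady. Round about z; origin at the centre of its underside. Foot 44 mm across, flaring to a crown 72 mm across from 28 to 37 mm height: push this belt, which a vertical finger meets first; narrows to a head, top at 72 mm. Pushed level and slowly it slides (under 1 N); pushed higher or knocked it rocks or topples.
- stand_center (a point): Centre of the flat round top of the white ceramic cake stand, on its surface, 90 mm above the counter (z up). The top is a disc 116 mm across and 8 mm thick, with no raised rim; below it a stem 32 mm thick and a round foot 110 mm across. The stand is loose and weighs 0.9 kg.
- stand: The same cake stand; origin at the centre of its underside, on the counter, directly below stand_center.
- spare: A second, identical brioche standing on the counter itself, to be left alone. Origin at the centre of its underside, 72 mm wide and 72 mm high.
- shaker: A glass sugar shaker with a steel cap on the counter, 54 mm across, 97 mm high, origin at the centre of its underside; leave alone.
- cookies: A stack of round pale cookies on the counter, 66 mm across, 48 mm high, in one piece, origin at the centre of its underside; leave alone.
Mind the look-alikes: they are no part of the job. Leave any red look-alike of the brioche alone.

How it is judged:
By the outcome, as a careful person would: the job done as asked, in the order asked, and still so for the second after the job is handed in, with the robot touching nothing.
It also fails if it takes over 51 s, if anything falls off the work surface, if the arm or the gripper's body presses on something with over 40 N, if the wrist force passes 120 N, or if a joint passes its speed limit or range.

ROBOT

A 6-joint arm with a two-finger parallel gripper is mounted at the origin on the work surface. World frame = base frame: x ahead of the robot, y to its left, z up, the work surface at z = 0. Lengths are in m, angles in degrees, forces in N, time in s.
With the tool pointing down it reaches from about 0.3 to 1 m from the base axis. Payload 5.1 kg.
Tool frame: the origin (TCP) lies at the very end of the fingers, on their centre line; the grasp point (between the pads) lies 19 mm behind it (grasp_offset is the distance from the TCP to the grasp point, in m); z points along the fingers, y is the line along which they close (so a half turn about z gives the same grasp; the last joint's range is limited). The gripper opens to 95 mm and grips with 3 to 60 N. Pads are 20 mm wide; open, the fingers measure 119 mm over their backs; the gripper's body (75 mm by 180 mm) begins 59 mm behind the grasp point.
Start: joints at [65.684, 7.093, 94.555, -0, 78.352, -4.733], TCP at [0.218, 0.612, 0.215] pointing down, gripper open.
Joint ranges: [-149.61, 149.61], [-58.7, 133.49], [1.44, 155.28], [-77.14, 257.14], [18.33, 153.61], [-166.67, 166.67]. Speed limits (degrees/s): [147.25, 147.25, 180, 180, 180, 180].

INTERFACE

Orientations are given as [roll, pitch, yaw] about the fixed x, y, z axes, in that order (R = Rz(yaw) Ry(pitch) Rx(roll)).
In Python, from bench import get_state, read_camera, get_calibration, sign_off, grasp_offset gives the robot as it stands.
- The arm moves only by the tool move_arm, never from a script. Its argument "motion" is a list of rows, each a list of 7 numbers: the turn, a rotation vector about the world's x, y, z in degrees, then the shift along the world's x, y, z in cm, then the finger opening in cm, from 0 to 9.51. In form: [[rx, ry, rz, dx, dy, dz, hand], ...]. A call has 1 to 10 rows; each row shifts and turns the commanded pose from where the row before left it; what a row does not reach is not made up. A row lasts 1/12 s, in which the tool goes at most 41.7 mm and 7.16 degrees, less where a joint would pass 70% of its speed; a pose out of reach is approached as far as the arm can. A call is refused whole if a number of a shift passes 4.17 or a number of a turn 7.16, either way. A call with a gripper value outside its range is refused whole. The fingers move at their own pace and stop on an object; the grip force is fixed at half the most. Time passes only in rows, so rows that do not move let the fingers close. It gives the time, the measured TCP pose, the force, the opening and the grip force at its end, in the units of the state.
- get_state(): the state, without advancing time (a new reading comes with each control period).
- read_camera(name): name is "side" or "top" or "wrist"; returns (picture, depth): 384x512x3 uint8, red, green, blue; 384x512 float32, m along the optical axis (not along the pixel's ray), 0 where there is no reading.
- get_calibration(name): a dict with "fx", "fy", "cx", "cy" (pixels), "origin" and "rotation" of the camera in the world. Camera axes: x right, y up, looking along -z (the intrinsics and any distortion apply to the point x, -y, -z); pixel columns grow to the right and rows downward; lengths in m; the calibration is good to about 2 mm. The wrist camera is an equidistant fisheye: a pixel r from the principal point sees the ray r / f radians off the axis. A picture is of the moment at which its call begins: read the wrist's pose just before it. get_calibration takes no time and is no camera call; for the wrist camera it gives the pose at the moment of the call.
- sign_off(): hands the job in; it is judged then, once.
The state is a dict: "time": time; "joint_positions": joint angles; "joint_vel": joint speeds; "tau": joint torques, N m; "eef_pos": TCP position; "orientation": TCP orientation; "ft_force": force on the tool from outside, world axes, zero at the start; "moment": the same for the moment, N m; "finger_gap": finger opening in m; "grip_force": force on a finger pad.
Only numpy, scipy, OpenCV 4.12 (cv2) and the standard library are available. Lean on these libraries where they do the work, as an engineer would, in place of code of your own. Each camera call takes 0.05 s, during which the arm holds its last target. There are 200 camera calls.

## Working session

There is one attempt and no reset: what is moved stays moved. The work goes in short steps, Python scripts to look and compute and a tool call to move; the robot and the scene stay as the last step left them, time stands still between calls to the robot, and variables do not carry over. Pictures are saved under pics/ and viewed, at most 10 in all, crops included, and the job is handed in when it is done.

Besides the shell and the picture viewer there is one more tool, called after "Emit:" as name(argument=value, ...), one argument or row to a line, values as JSON. move_arm: Moves the arm, as the interface text tells. Its arguments: {"type":"object","properties":{"motion":{"type":"array","items":{"type":"array","items":{"type":"number"}}}},"required":["motion"]}

```bash
mkdir -p pics; cat > h.py <<'E'
import numpy as np, cv2
from bench import *
def cloud(name):
    c=get_calibration(name); im,d=read_camera(name)
    v,u=np.mgrid[0:384,0:512].astype(float)
    x=(u-c['cx'])/c['fx']; y=(v-c['cy'])/c['fy']
    P=np.stack([x*d,-y*d,-d],-1)@np.array(c['rotation']).T+np.array(c['origin'])
    P[d==0]=np.nan
    return im,P
E
python3 - <<'E'
from h import *
s=get_state();print(s)
ims=[]
for n in('top','side'):
    im,P=cloud(n);np.save(n+'.npy',P);c=get_calibration(n);print(n,c);ims.append(im)
    cv2.imwrite(f'pics/{n}0.png',im[:,:,::-1])
E
```

```text
{'time': 0.0, 'joint_positions': array([ 6.56811043e+01,  7.13621945e+00,  9.46343250e+01, -6.10799840e-04,
        7.83497626e+01, -4.73143059e+00]), 'joint_vel': array([-0.02142994, -0.03132938,  0.0088618 ,  0.01434379, -0.00302826,
        0.00321427]), 'tau': array([ 3.68705187e-04, -4.17600203e+01, -3.59932888e+01,  7.75978086e-02,
        4.93536133e-02, -1.86102848e-04]), 'eef_pos': array([0.21766333, 0.61179541, 0.21335376]), 'orientation': array([-1.79880054e+02, -9.32762718e-03,  1.60412649e+02]), 'ft_force': array([-0.98459932, -0.4124891 ,  0.49526887]), 'moment': array([ 0.01423176,  0.05687381, -0.02989334]), 'grip_force': 0.0, 'finger_gap': 0.09518644385306164}Traceback (most recent call last):
  File "<stdin>", line 5, in <module>
  File "h.py", line 7, in cloud
    P=np.stack([x*d,-y*d,-d],-1)@np.array(c['rotation']).T+np.array(c['origin'])
      ~~~~~~~~~~~~~~~~~~~~~~~~~~~~~~~~~~~~~~~~~~~~~~~~~~~~^~~~~~~~~~~~~~~~~~~~~~
ValueError: operands could not be broadcast together with shapes (384,512) (3,)
```

```bash
sed -i "s/@np.array(c\['rotation'\]).T/@Rm(c['rotation']).T/; s/^def cloud/from scipy.spatial.transform import Rotation\ndef Rm(r):\n    r=np.array(r)\n    return r if r.shape==(3,3) else Rotation.from_euler('xyz',r,degrees=True).as_matrix()\ndef cloud/" h.py
python3 - <<'E'
from h import *
for n in('top','side'):
    c=get_calibration(n);print(n,c)
    im,P=cloud(n);np.save(n+'.npy',P)
    cv2.imwrite(f'pics/{n}0.png',im[:,:,::-1])
    for q in((100,100),(100,400),(350,100),(350,400),(200,256)):print(q,P[q].round(3))
E
```

```text
top {'fx': 365.59550214816824, 'fy': 365.59550214816824, 'cx': 258.36599983683004, 'cy': 190.81860867533294, 'origin': array([0.42020927, 0.00566596, 0.90972492]), 'rotation': array([  9.60839931,  -1.80243061, -88.55555593])}
(100, 100) [ 0.803  0.4   -0.003]
(100, 400) [ 0.832 -0.391  0.   ]
(350, 100) [ 0.189  0.34  -0.001]
(350, 400) [ 0.201 -0.366 -0.   ]
(200, 256) [ 0.539 -0.012  0.089]
side {'fx': 406.24967631050004, 'fy': 406.24967631050004, 'cx': 257.37901892354654, 'cy': 185.46978990768892, 'origin': array([ 0.37266197, -0.53526539,  0.72469738]), 'rotation': array([ 4.06034973e+01, -3.93969974e-02, -2.00319711e+01])}
(100, 100) [0.276 0.472 0.023]
(100, 400) [ 1.813  0.983 -0.749]
(350, 100) [ 0.198 -0.213 -0.001]
(350, 400) [ 0.69  -0.392  0.   ]
(200, 256) [ 0.568  0.009 -0.001]
```

View pics/top0.png

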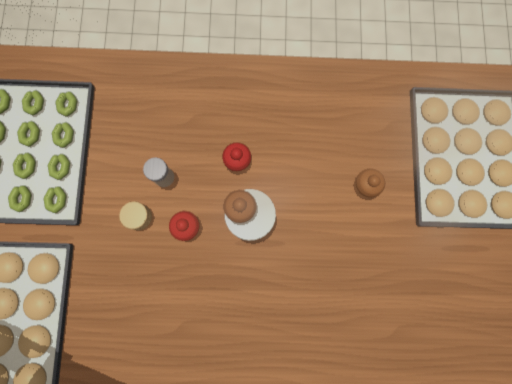

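View pics/side0.png

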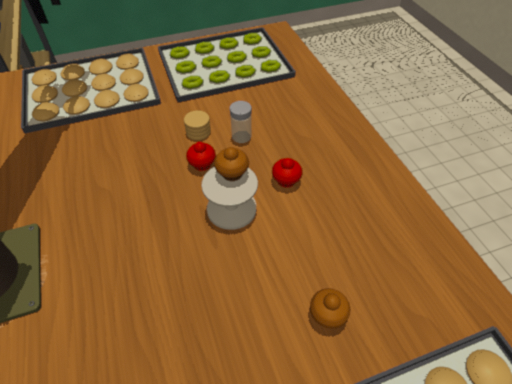

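The top view shows the brioche at (240,206) on the white stand at (250,215). The spare is at (370,183), alone on the counter, and red look-alikes are at (237,156) and (184,226). The golden-brown one on the stand is the one meant.

```bash
cat >> h.py <<'E'
from scipy.optimize import least_squares
def measure(name):
    im,P=cloud(name); 
    near=np.hypot(P[...,0]-.52,P[...,1]-.0)<.13
    z=P[...,2]; mx=im.max(-1).astype(float); sat=(mx-im.min(-1))/np.maximum(mx,1)
    top=P[near&(abs(z-.09)<.006)&(sat<.3)]
    # disc: edge points = convex hull, fit known radius with one-sided loss
    def disc(p,R):
        # smallest-excess circle: robust outer fit on angular extremes, ignoring occluded sectors
        c=(p.max(0)+p.min(0))/2
        for _ in range(10):
            d=p-c;a=np.arctan2(d[:,1],d[:,0]);r=np.hypot(*d.T)
            b=((a+np.pi)/(2*np.pi)*48).astype(int)
            E=np.array([p[b==k][np.argsort(r[b==k])[-1]] for k in np.unique(b)])
            f=least_squares(lambda q:np.hypot(*(E-q).T)-R,c,loss='soft_l1',f_scale=.001);c=f.x
        return c,np.median(abs(f.fun)),len(E)
    S=disc(top[:,:2],.058)
    bro=near&(z>.1)&(z<.175)&(sat>.5)&(im[...,1]>im[...,0]*.25)&(im[...,0]>im[...,2]*1.5)
    B=P[bro]
    # profile fit: head and crown; surface-of-revolution by head top points + circle belt
    crown=B[(B[:,2]>.116)&(B[:,2]<.129)]
    C=least_squares(lambda q:np.hypot(*(crown[:,:2]-q).T)-.0355,crown[:,:2].mean(0),loss='soft_l1',f_scale=.001)
    head=B[B[:,2]>B[:,2].max()-.012]
    return im,P,top,S,B,crown,C,head
E
python3 - <<'E'
from h import *
for n in('top','side'):
    im,P,top,S,B,crown,C,head=measure(n)
    print(n,'top n',len(top),'z',np.median(top[:,2]).round(4),'S',S,'B n',len(B),'zmax',B[:,2].max(),'crown',len(crown),C.x,np.median(abs(C.fun)),'headmean',head.mean(0))
    print(' brioche bbox',B.min(0).round(4),B.max(0).round(4))
    for nm,(a,b,lo,hi) in dict(red1=(237,156,0,.1)).items(): pass
P=np.load('top.npy')
for u,v in((240,200),(370,183),(237,156),(184,226),(155,169),(133,215)):print((u,v),P[v,u].round(3))
im=read_camera('top')[0]
cv2.imwrite('pics/crop.png',cv2.resize(im[130:260,120:300,::-1],None,fx=4,fy=4,interpolation=cv2.INTER_CUBIC))
E
```

```text
top top n 1265 z 0.0896 S (array([0.50760078, 0.00195619]), np.float64(0.0005483950254860821), 38) B n 318 zmax 0.16144407021253115 crown 7 [0.52045647 0.02282538] 0.0005030433523206118 headmean [0.52443204 0.03162438 0.15755163]
 brioche bbox [0.4883 0.0115 0.1253] [0.5533 0.0578 0.1614]
side top n 1470 z 0.09 S (array([0.50725296, 0.00232349]), np.float64(0.0009053845072512223), 42) B n 850 zmax 0.16316637787723132 crown 139 [0.52060928 0.02598169] 0.0005968836892077667 headmean [0.5192639  0.02077652 0.15727384]
 brioche bbox [ 0.4851 -0.0112  0.1   ] [0.5555 0.0543 0.1632]
(240, 200) [0.527 0.023 0.16 ]
(370, 183) [ 0.591 -0.283  0.063]
(237, 156) [0.646 0.036 0.067]
(184, 226) [0.477 0.15  0.069]
(155, 169) [0.602 0.219 0.096]
(133, 215) [0.5   0.274 0.048]
```

View pics/crop.png

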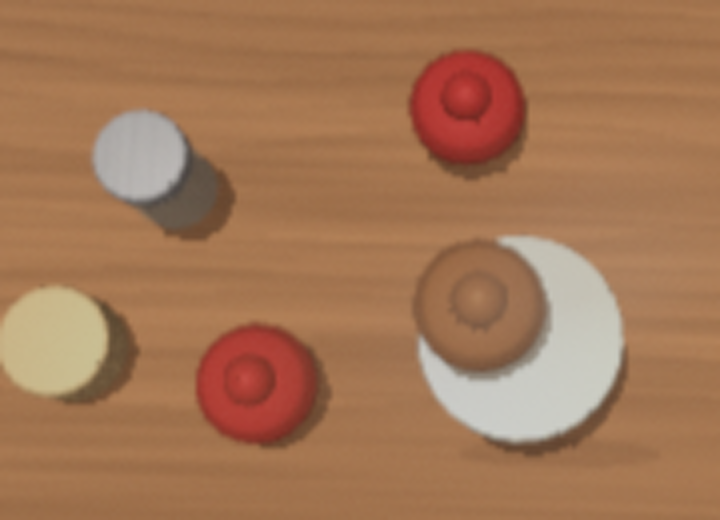

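Crop: the brioche (crown centre ≈ (240,206) in the full picture) sits up-left on the white disc; the red ones stand on the counter. I'll refine the brioche with a silhouette fit.

```bash
cat >> h.py <<'E'
def sil(name='top',R=.036,h=.0325,z0=.09,c0=(.52,.024)):
    """brioche centre: project model profile silhouettes, match to height mask"""
    c=get_calibration(name);im,P=cloud(name);M=Rm(c['rotation']);o=np.array(c['origin'])
    z=P[...,2]
    m=((z>z0+.012)&(z<z0+.085)&(np.hypot(P[...,0]-c0[0],P[...,1]-c0[1])<.06)).astype(np.uint8)
    n,l,st,_=cv2.connectedComponentsWithStats(m);m=(l==1+st[1:,4].argmax()).astype(np.uint8)
    hs=[(.022,.012)] + [(R,.028),(R,.037),(.012,.066),(.006,.072)]
    def ren(q):
        pts=[]
        t=np.linspace(0,2*np.pi,48,endpoint=False)
        for r,hh in hs[1:]:
            W=np.stack([q[0]+r*np.cos(t),q[1]+r*np.sin(t),0*t+z0+hh],-1)
            X=(W-o)@M; pts.append(np.stack([c['cx']-c['fx']*X[:,0]/X[:,2],c['cy']+c['fy']*X[:,1]/X[:,2]],-1))
        hull=cv2.convexHull(np.concatenate(pts).astype(np.float32))
        g=np.zeros((384*1,512),np.uint8);cv2.fillConvexPoly(g,np.round((hull)*16).astype(np.int32),1,shift=4)
        return g
    best=None
    cs=np.array(c0)
    for step in(.004,.001,.0005):
        G=[(np.count_nonzero(ren(cs+step*np.array([i,j]))!=m),i,j) for i in range(-5,6) for j in range(-5,6)]
        mn=min(G)[0];k=np.array([g[1:] for g in G if g[0]<=mn+1]).mean(0);cs=cs+step*k
    return cs.round(4),mn,int(m.sum())
E
python3 - <<'E'
from h import *
print(sil('top'),sil('side'))
print(sil('top',z0=0,c0=(.59,-.283)))
E
```

```text
(array([0.5202, 0.0238]), np.int64(69), 854) (array([0.52 , 0.025]), np.int64(60), 861)
(array([ 0.5997, -0.2937]), np.int64(60), 669)
```

Emit:
move_arm(
  motion=[
    [0,0,-5.2,1.2,-1.8,0,0],
    [0,0,-5.2,1.7,-2.7,0,0],
    [0,0,0,1.7,-2.7,0,0],
    [0,0,0,1.7,-2.7,0,0],
    [0,0,0,1.7,-2.7,0,0],
    [0,0,0,1.7,-2.7,0,0],
    [0,0,0,1.7,-2.7,0,0],
    [0,0,0,1.7,-2.7,0,0],
    [0,0,0,1.7,-2.7,0,0],
    [0,0,0,1.7,-2.7,0,0],
  ],
)

```text
time: 1.28
eef_pos: [0.3835, 0.35, 0.2149]
orientation: [180.0, 0.0, 150.0]
ft_force: [0.3, 0.7, -0.4]
finger_gap: 0.0342
grip_force: 0.0
```

Emit:
move_arm(
  motion=[
    [0,0,0,1.7,-2.7,0,0],
    [0,0,0,1.7,-2.7,0,0],
    [0,0,0,1.7,-2.7,0,0],
    [0,0,0,1.7,-2.7,0,0],
    [0,0,0,1.7,-2.7,0,0],
    [0,0,0,1.7,-2.7,0,0],
    [0,0,0,1.7,-2.7,0,0],
    [0,0,0,1.7,-2.7,0,0],
    [0,0,0,1.2,-1.7,0,0],
    [0,0,0,0,0,0,0],
  ],
)

```text
time: 2.12
eef_pos: [0.5326, 0.1154, 0.2148]
orientation: [-180.0, 0.1, 149.8]
ft_force: [-0.1, -0.1, -0.2]
finger_gap: 0.0006
grip_force: 0.0
```

```bash
python3 -c "
from h import *
s=get_state();print(s['time'],s['eef_pos'],s['orientation'],s['finger_gap'],s['ft_force'])"
```

```text
2.1167 [0.53259509 0.11539589 0.21481187] [-1.79976199e+02  7.45694397e-02  1.49780377e+02] 0.0005978401952910569 [-0.10020555 -0.05185521 -0.21359995]
```

Emit:
move_arm(
  motion=[
    [0,0,0,1.5,-0.8,0,0],
    [0,0,0,1.5,-0.9,0,0],
    [0,0,0,0,0,-2,0],
    [0,0,0,0,0,-2.5,0],
    [0,0,0,0,0,-2.5,0],
    [0,0,0,0,0,-2.3,0],
    [0,0,0,0,0,-1.5,0],
    [0,0,0,-0.6,-1.04,0,0],
    [0,0,0,-0.5,-0.87,0,0],
    [0,0,0,0,0,0,0],
  ],
)

```text
time: 2.95
eef_pos: [0.5494, 0.0813, 0.1076]
orientation: [180.0, 0.1, 150.0]
ft_force: [0.7, 0.6, 0.1]
finger_gap: 0.0003
grip_force: 0.0
```

```bash
python3 - <<'E'
from h import *
s=get_state();print(s['time'],s['eef_pos'],s['orientation'],s['finger_gap'],s['ft_force'])
im,d=read_camera('side');print(sil('side'))
cv2.imwrite('pics/side1.png',cv2.resize(im[80:250,130:330,::-1],None,fx=3.5,fy=3.5,interpolation=cv2.INTER_CUBIC))
E
```

```text
2.95 [0.54940614 0.08128151 0.10763397] [1.79998405e+02 5.04940448e-02 1.49976676e+02] 0.00034256414746248407 [0.66023784 0.64462504 0.13533277]
(array([0.52 , 0.025]), np.int64(57), 866)
```

View pics/side1.png

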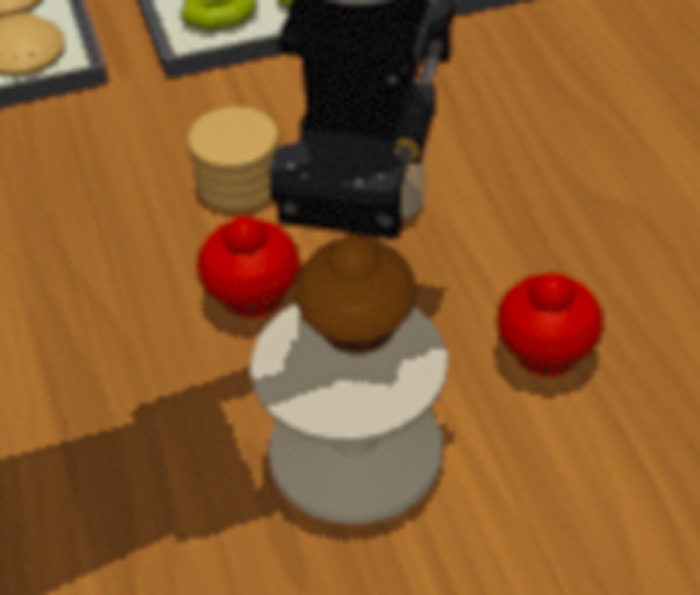

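The side picture shows the closed fingertips at about (340,225) in the crop, directly behind the brioche at (355,290). Starting the slow push.

Emit:
move_arm(
  motion=[
    [0,0,0,-0.2,-0.35,0,0],
    [0,0,0,-0.2,-0.35,0,0],
    [0,0,0,-0.08,-0.13,0,0],
    [0,0,0,-0.07,-0.13,0,0],
    [0,0,0,-0.08,-0.13,0,0],
    [0,0,0,-0.07,-0.13,0,0],
    [0,0,0,-0.08,-0.13,0,0],
    [0,0,0,-0.07,-0.13,0,0],
    [0,0,0,-0.08,-0.13,0,0],
    [0,0,0,-0.07,-0.13,0,0],
  ],
)

```text
time: 3.88
eef_pos: [0.5398, 0.0648, 0.1066]
orientation: [-180.0, -0.0, 150.0]
ft_force: [0.2, -0.2, 0.1]
finger_gap: 0.0007
grip_force: 0.0
```

```bash
cat > c.py <<'E'
from h import *
s=get_state();print(s['time'],s['eef_pos'].round(4),s['ft_force'].round(2))
print(sil('side'),[x for x in measure('side')[3]])
E
python3 c.py
```

```text
3.8833 [0.5398 0.0648 0.1066] [ 0.24 -0.21  0.1 ]
(array([0.5195, 0.0238]), np.int64(160), 730) [array([0.5071688 , 0.00216762]), np.float64(0.000849771431559912), 43]
```

Emit:
move_arm(
  motion=[
    [0,0,0,-0.07,-0.12,0,0],
    [0,0,0,-0.07,-0.12,0,0],
    [0,0,0,-0.07,-0.12,0,0],
    [0,0,0,-0.07,-0.12,0,0],
    [0,0,0,-0.07,-0.12,0,0],
    [0,0,0,-0.07,-0.12,0,0],
    [0,0,0,-0.07,-0.12,0,0],
    [0,0,0,-0.07,-0.12,0,0],
    [0,0,0,-0.07,-0.12,0,0],
    [0,0,0,-0.05,-0.09,0,0],
  ],
)

```text
time: 4.82
eef_pos: [0.533, 0.053, 0.1067]
orientation: [-180.0, 0.0, 150.0]
ft_force: [0.6, 0.8, -0.4]
finger_gap: 0.0007
grip_force: 0.2
```

```bash
python3 c.py
```

```text
4.8167 [0.533  0.053  0.1067] [ 0.63  0.81 -0.42]
(array([0.5152, 0.0133]), np.int64(185), 719) [array([0.50727273, 0.00216772]), np.float64(0.0007870166579822951), 37]
```

Emit:
move_arm(
  motion=[
    [0,0,0,-0.05,-0.09,0,0],
    [0,0,0,-0.05,-0.09,0,0],
    [0,0,0,-0.05,-0.09,0,0],
    [0,0,0,-0.05,-0.09,0,0],
    [0,0,0,-0.05,-0.09,0,0],
    [0,0,0,-0.05,-0.09,0,0],
    [0,0,0,-0.03,-0.05,0,0],
    [0,0,0,0,0,0,0],
  ],
)

```text
time: 5.58
eef_pos: [0.5297, 0.0471, 0.1067]
orientation: [-180.0, 0.0, 150.0]
ft_force: [0.4, 0.2, 0.0]
finger_gap: 0.0003
grip_force: 0.0
```

```bash
python3 c.py
```

```text
5.5833 [0.5297 0.0471 0.1067] [0.42 0.24 0.03]
(array([0.5128, 0.0063]), np.int64(199), 718) [array([0.50745025, 0.00232834]), np.float64(0.0008492539616049427), 37]
```

Emit:
move_arm(
  motion=[
    [0,0,0,0.1,0.17,0,0],
    [0,0,0,0.5,0.87,0,0],
    [0,0,0,1,1.74,0,0],
    [0,0,0,1,3.5,0,0],
    [0,0,0,0,4,4,0],
    [0,0,0,0,4,4,0],
    [0,0,0,0,4,0,0],
    [0,0,0,0,4,0,0],
    [0,0,0,0,0,0,0],
  ],
)

```text
time: 6.43
eef_pos: [0.5558, 0.2558, 0.1668]
orientation: [179.8, -0.0, 150.3]
ft_force: [0.7, -1.1, 0.2]
finger_gap: 0.0004
grip_force: 0.0
```

```bash
cat > c2.py <<'E'
from h import *
s=get_state();print(s['time'],s['eef_pos'].round(4))
for n in('top','side'):
    for _ in range(2): print(n,sil(n,c0=(.508,.003)),measure(n)[3][:2])
E
python3 c2.py
```

```text
6.4333 [0.5558 0.2558 0.1668]
top (array([0.5125, 0.007 ]), np.int64(70), 855) (array([0.50724852, 0.00137969]), np.float64(0.0008381861566549853))
top (array([0.5125, 0.007 ]), np.int64(66), 859) (array([0.50720445, 0.00125471]), np.float64(0.0008801722039429583))
side (array([0.5131, 0.0082]), np.int64(61), 890) (array([0.50757608, 0.00268429]), np.float64(0.0005883182286468003))
side (array([0.5131, 0.0082]), np.int64(59), 892) (array([0.50752769, 0.00245642]), np.float64(0.0006314528556727456))
```

Both cameras agree: the brioche is still 5.5 mm off in x and 5.6 mm in y, and the stand has not moved. A second tap along the 45° line will close that.

Emit:
move_arm(
  motion=[
    [0,0,-5,0.7,-2.5,0,0],
    [0,0,-5,1,-3,0,0],
    [0,0,-5,0,-3,0,0],
    [0,0,0,0,-3,0,0],
    [0,0,0,0,-3,0,0],
    [0,0,0,0,-2.5,0,0],
    [0,0,0,0,-1.8,0,0],
    [0,0,0,0,0,0,0],
  ],
)

```text
time: 7.5
eef_pos: [0.5727, 0.0572, 0.1657]
orientation: [-180.0, 0.0, 134.7]
ft_force: [0.7, 0.4, -0.4]
finger_gap: 0.0007
grip_force: 0.0
```

Emit:
move_arm(
  motion=[
    [0,0,0,0,1,0,0],
    [0,0,0,0,0,-2,0],
    [0,0,0,0,0,-2.5,0],
    [0,0,0,0,0,-1.4,0],
    [0,0,0,-0.8,-0.8,0,0],
    [0,0,0,-0.8,-0.8,0,0],
    [0,0,0,-0.4,-0.4,0,0],
    [0,0,0,0,0,0,0],
  ],
)

```text
time: 8.17
eef_pos: [0.5527, 0.0502, 0.1081]
orientation: [179.9, 0.1, 135.0]
ft_force: [0.1, 0.1, 0.6]
finger_gap: 0.0003
grip_force: 0.0
```

Emit:
move_arm(
  motion=[
    [0,0,0,-0.25,-0.25,0,0],
    [0,0,0,-0.2,-0.2,0,0],
    [0,0,0,-0.1,-0.1,0,0],
    [0,0,0,-0.1,-0.1,0,0],
    [0,0,0,-0.1,-0.1,0,0],
    [0,0,0,-0.1,-0.1,0,0],
    [0,0,0,-0.1,-0.1,0,0],
    [0,0,0,-0.1,-0.1,0,0],
    [0,0,0,-0.1,-0.1,0,0],
    [0,0,0,-0.1,-0.1,0,0],
  ],
)

```text
time: 9.0
eef_pos: [0.5402, 0.0385, 0.1065]
orientation: [180.0, -0.0, 135.0]
ft_force: [-0.0, -0.4, 1.0]
finger_gap: 0.0003
grip_force: 0.2
```

```bash
python3 c.py
```

```text
9.0 [0.5402 0.0385 0.1065] [-0.02 -0.41  1.01]
(array([0.512 , 0.0062]), np.int64(269), 832) [array([0.50738276, 0.00220759]), np.float64(0.0006712495769363308), 37]
```

Emit:
move_arm(
  motion=[
    [0,0,0,-0.07,-0.07,0,0],
    [0,0,0,-0.07,-0.07,0,0],
    [0,0,0,-0.07,-0.07,0,0],
    [0,0,0,-0.07,-0.07,0,0],
    [0,0,0,-0.07,-0.07,0,0],
    [0,0,0,-0.04,-0.04,0,0],
    [0,0,0,0,0,0,0],
  ],
)

```text
time: 9.68
eef_pos: [0.5363, 0.0345, 0.1066]
orientation: [-180.0, 0.0, 135.0]
ft_force: [0.5, -0.2, 0.6]
finger_gap: 0.0005
grip_force: 0.0
```

Emit:
move_arm(
  motion=[
    [0,0,0,0.1,0.1,0,0],
    [0,0,0,0.6,0.6,0,0],
    [0,0,0,1.2,1.2,0,0],
    [0,0,0,1.2,2,2,0],
    [0,0,0,0,3,3,0],
    [0,0,0,0,4,1,0],
    [0,0,0,0,4,0,0],
    [0,0,0,0,4,0,0],
    [0,0,0,0,2,0,0],
    [0,0,0,0,0,0,0],
  ],
)

```text
time: 10.52
eef_pos: [0.5672, 0.2476, 0.1662]
orientation: [179.9, -0.0, 135.3]
ft_force: [-0.5, -0.4, -0.1]
finger_gap: 0.0007
grip_force: 0.0
```

```bash
python3 c2.py
```

```text
10.5167 [0.5672 0.2476 0.1662]h.py:35: RuntimeWarning: Mean of empty slice.
  C=least_squares(lambda q:np.hypot(*(crown[:,:2]-q).T)-.0355,crown[:,:2].mean(0),loss='soft_l1',f_scale=.001)
  ret = um.true_divide(
Traceback (most recent call last):
  File "c2.py", line 4, in <module>
    for _ in range(2): print(n,sil(n,c0=(.508,.003)),measure(n)[3][:2])
                                                     ~~~~~~~^^^
  File "h.py", line 35, in measure
    C=least_squares(lambda q:np.hypot(*(crown[:,:2]-q).T)-.0355,crown[:,:2].mean(0),loss='soft_l1',f_scale=.001)
ValueError: Initial guess is outside of provided bounds
```

```bash
sed -i "s/crown=B\[.*/crown=B[B[:,2]>.1]/" h.py; python3 c2.py; python3 - <<'E'
from h import *
a=read_camera('top')[0][170:250,200:300,::-1];b=read_camera('side')[0][130:240,180:290,::-1]
f=lambda i:cv2.resize(i,(390,390),interpolation=cv2.INTER_CUBIC)
cv2.imwrite('pics/after2.png',np.hstack([f(a[:,10:90]),f(b)]))
E
```

```text
10.6167 [0.5673 0.2439 0.1658]
top (array([5.08e-01, 5.00e-04]), np.int64(59), 864) (array([0.50730719, 0.00135773]), np.float64(0.0008345277951214668))
top (array([5.08e-01, 5.00e-04]), np.int64(63), 860) (array([0.5072767 , 0.00130025]), np.float64(0.0008346228546531505))
side (array([0.5078, 0.0032]), np.int64(50), 904) (array([0.50736302, 0.00245232]), np.float64(0.0007299613479664693))
side (array([0.5078, 0.0032]), np.int64(52), 902) (array([0.50746006, 0.00234476]), np.float64(0.000694917410984007))
```

View pics/after2.png

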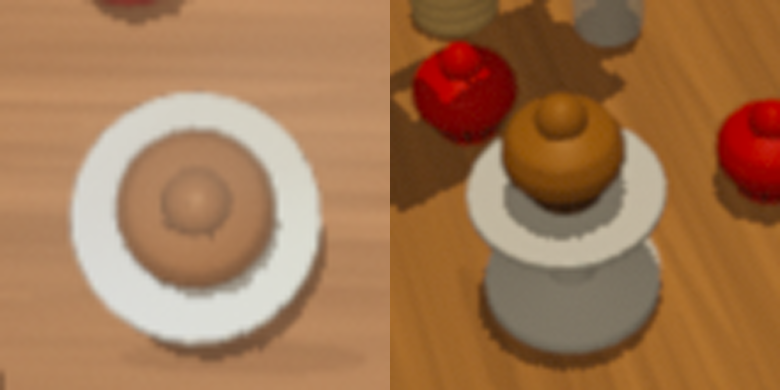

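The brioche stands upright near the middle of the disc. Its crown is centred at about (196,208) in the left crop against the disc's (196,218); the difference is parallax from its height. The fits put it about 1 mm off centre, so I'm handing in.

```bash
python3 -c "
from bench import *
print(sign_off())"
```

```text
the job is handed in; nothing more can be done
None
```

The brioche is upright and, by the camera fits, within about 1 mm of the stand's centre; the stand has not measurably moved, the arm never reached for anything else, and the job was handed in at about 11 s.

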